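# Push the dynamics cart up the track to its start line and hold it

## Task

Get the blue cart ready for its run: with your fingertips, push it gently up the sloping track from the end stop until its uphill end is level with the red tape line, and hold it there so that it cannot roll back. Finish while still holding it there. Do not grip or lift the cart, and leave the cup, the basket, the bar mass and the marker where they are.

Things in the scene. Friction and masses are not known exactly. Their poses are not given: they have to be found in the camera images.
- track: Straight aluminium dynamics track, fixed, 1200 mm long and 104 mm wide, sloping 0.085 rad (5 degrees), with a yellow scale along one edge and a grey motion sensor (about 90 mm tall) on its top end. Origin: on the middle of its length and width, at the level of the two shallow wheel grooves' floor (3 mm below the land between them). Its x axis runs uphill along the track (towards the robot's left, more or less), y across it, z square to its surface
- cart: Blue dynamics cart with grey end plates and an open black tray on top, on four small free-running wheels that sit in the track's grooves; loose, 166 mm long, 84 mm wide, 67 mm tall, about 0.5 kg (it varies). It starts at rest against the end stop and rolls back down whenever nothing holds it. Origin: under its middle, at the level of the groove floor; its x axis points uphill along the track, z square to the track
- cart_nose (a point): Middle of the cart's uphill end face, 40 mm above the groove floor (the face is flat, 84 mm wide, and runs from 10 to 66 mm above the groove floor). Axes as the cart's
- cart_tail (a point): Middle of the cart's downhill end face, 40 mm above the groove floor, 166 mm from cart_nose: the flat face to push on (84 mm wide, from 10 to 66 mm above the groove floor). Axes as the cart's
- end_stop: Low black bar clipped across the track, fixed, against which the cart's tail rests at the start. Origin: on the groove-floor level, mid-width, at the bar's uphill face; the bar reaches 14 mm downhill from there (its clips at the track's sides 22 mm) and its top is only 24 mm above the groove floor, so fingertips can come to the cart's tail above it. Axes as the track's
- start_line_mid (a point): Red tape stuck across the track, 6 mm wide along it: the start line. The point is the middle of the tape, on the track's land 3 mm above the groove floor. Axes as the track's: x uphill, so the cart is on the line when cart_nose has x near 0 here
- cup: White paper cup, 72 mm across, 85 mm tall, beyond the track; to be left alone. Origin: centre of its underside
- basket: White slotted plastic basket with pens, about 130 x 270 x 63 mm, long side along its y, beyond the track; to be left alone. Origin: centre of its underside
- bar_mass: Dark steel bar mass, 115 x 36 x 16 mm, long along its x, on the bench between robot and track; to be left alone. Origin: centre of its underside
- marker: White marker pen with blue cap, 130 mm long along its x, 18 mm thick, on the bench between robot and track; to be left alone. Origin: centre of its underside
Mind the look-alikes: they are no part of the job. There is more than one size of the cart; the one meant has the size given above.

How it is judged:
By the outcome, as a careful person would: the job done as asked, in the order asked, and still so for the second after the job is handed in, while the arm keeps its last pose, push and grip.
It also fails if it takes over 54 s, if anything falls off the work surface, if the arm or the gripper's body presses on something with over 40 N, if the wrist force passes 120 N, or if a joint passes its speed limit or range.

## Robot

A 6-joint arm with a two-finger parallel gripper is mounted at the origin on the work surface. World frame = base frame: x ahead of the robot, y to its left, z up, the work surface at z = 0. Lengths are in m, angles in rad, forces in N, time in s.
With the tool pointing down it reaches from about 0.375 to 0.975 m from the base axis. Payload 3.8 kg.
Tool frame: the origin (TCP) lies midway between the tips of the shut fingers; the grasp point (between the pads) lies 19 mm behind it; x points along the fingers, z is the direction in which the jaws open and shut, and the axes are right-handed (so a half turn about x gives the same grasp; the last joint's range is limited). The gripper opens to 85 mm and grips with 20 to 120 N. Pads are 22 mm wide; open, the fingers measure 114 mm over their backs; the gripper's body (76 mm by 85 mm) begins 54 mm behind the grasp point. The pads swing forward as they close: fully open they stand 13 mm farther back than shut.
Start: joints at [1.31, 0.264, 1.604, -0, 1.274, -0.037], TCP at [0.15, 0.658, 0.231] pointing down, gripper open.
Joint ranges: [-2.63, 2.63], [-0.94, 2.18], [0.31, 2.57], [-1.31, 4.45], [0, 2.66], [-2.55, 2.55]. Speed limits (rad/s): [2.57, 2.57, 3.14, 3.14, 3.14, 3.14].

## Interface

Orientations are given as a rotation vector (axis times angle).
In Python, from workcell import * gives the robot as it stands. The module is installed in compiled form; this text tells all that it offers.
- The arm moves only by the tool carry_out, never from a script. Its arguments are lists of equal length, an entry for each row: "offset": the shift along the tool's x, y, z in cm, a list of three; "delta_rot": the turn, a rotation vector about the tool's x, y, z in degrees, a list of three. A call has exactly 5 rows; each row shifts and turns the commanded pose from where the row before left it, along the tool's axes as they then stand; what a row does not reach is not made up. A row lasts 1/12 s, in which the tool goes at most 41.7 mm and 7.16 degrees, less where a joint would pass 70% of its speed; a pose out of reach is approached as far as the arm can. A call is refused whole if a number of a shift passes 4.17 or a number of a turn 7.16, either way. A call with a gripper value outside its range is refused whole. "fingers" is the opening, from -1 (shut) to 1 (fully open), set as the call begins (left out, the last holds). The fingers move at their own pace and stop on an object; "newtons" is the grip in N (left out, the last holds). Time passes only in rows, so rows that do not move let the fingers close, or fill a call up. It gives the time, the measured TCP pose, the force and the opening at its end, in the units of the state.
- read_state(): the state, without advancing time (a new reading comes with each control period).
- read_camera(name): name is "side" or "top" or "wrist"; returns (picture, depth): 480x640x3 uint8, red, green, blue; 480x640 float32, m along the optical axis (not along the pixel's ray), 0 where there is no reading.
- get_calibration(name): a dict with "fx", "fy", "cx", "cy" (pixels), "distortion" ([k1, k2, p1, p2, k3] as OpenCV has them; the pictures are not rectified), "R" (3x3) and "t" (3): a world point X has camera coordinates R X + t; the wrist camera has in their place "mount" (4x4, takes a point from camera to tool coordinates, whose origin is the TCP and whose axes are the tool frame's). Camera axes: x right, y down, z forward; pixel columns grow to the right and rows downward; lengths in m; the calibration is good to about 2 mm. A picture is of the moment at which its call begins: read the wrist's pose just before it. get_calibration takes no time and is no camera call.
- finish_job(): hands the job in, once; it reports no verdict.
The state is a dict: "time": time; "q": joint angles; "joint_vel": joint speeds; "joint_torque": joint torques, N m; "tool_pos": TCP position; "tcp_rot": TCP orientation; "wrist_force": force on the tool from outside, world axes, zero at the start; "torque": the same for the moment, N m; "width": opening from 0.0 (shut) to 1.0 (fully open).
Only numpy, scipy, OpenCV 4.12 (cv2) and the standard library are available. Lean on these libraries where they do the work, as an engineer would, in place of code of your own. Each camera call takes 0.05 s, during which the arm holds its last target. There are 200 camera calls.

## Working session

There is one attempt and no reset: what is moved stays moved. The work goes in short steps, Python scripts to look and compute and a tool call to move; the robot and the scene stay as the last step left them, time stands still between calls to the robot, and variables do not carry over. Pictures are saved under pics/ and viewed, about 8 in all and at most 12, crops included, and the job is handed in when it is done.

Besides the shell and the picture viewer there is one more tool, called after "Request:" by a JSON object that holds its "name" and its "arguments", one argument or row to a line. carry_out: Moves the arm, as the interface text tells. Its arguments: {"type":"object","properties":{"offset":{"type":"array"},"delta_rot":{"type":"array"},"fingers":{"type":"number"},"newtons":{"type":"number"}},"required":["offset","delta_rot"]}

```bash
mkdir -p pics
cat > h.py <<'E'
from workcell import *
import numpy as np, cv2
from scipy.spatial.transform import Rotation as Ro
def cam(n):
    s=read_state(); p,d=read_camera(n); c=get_calibration(n)
    K=np.array([[c['fx'],0,c['cx']],[0,c['fy'],c['cy']],[0,0,1.]]); D=np.array(c['distortion'],float)
    if 'R' in c: R=np.array(c['R']).T; o=-R@np.array(c['t'])
    else:
        M=np.array(c['mount']); T=Ro.from_rotvec(s['tcp_rot']).as_matrix()
        R=T@M[:3,:3]; o=T@M[:3,3]+np.array(s['tool_pos'])
    return p,d,K,D,R,o
def pts(uv,d,K,D,R,o):
    uv=np.asarray(uv,float).reshape(-1,2); n=cv2.undistortPoints(uv[:,None],K,D)[:,0]
    z=d[uv[:,1].astype(int),uv[:,0].astype(int)]
    return (np.c_[n,np.ones(len(n))]*z[:,None])@R.T+o
E
python3 - <<'E'
from h import *
for n in("top","side"):
    p,d,K,D,R,o=cam(n); cv2.imwrite(f"pics/{n}0.png",p[:,:,::-1]); np.savez(f"{n}0.npz",p=p,d=d,K=K,D=D,R=R,o=o); print(n,o)
print(read_state())
E
```

```text
top [ 0.35525438 -0.13350983  1.14108747]
side [ 0.09370749 -1.08043626  1.07561054]
{'time': 0.1, 'q': array([ 1.31007226e+00,  2.64708492e-01,  1.60524290e+00, -3.00468785e-05,
        1.27369313e+00, -3.69286261e-02]), 'joint_vel': array([ 4.35237493e-04,  1.32271614e-03, -2.85171426e-03,  7.12736567e-04,
       -1.17180097e-03,  9.28152463e-05]), 'joint_torque': array([ 2.02488786e-04, -5.16706467e+01, -3.68593562e+01, -1.15573416e-04,
        6.19872473e-03, -3.76888477e-05]), 'tool_pos': array([0.14966416, 0.65752159, 0.2300629 ]), 'tcp_rot': array([-1.04406621,  1.30845802,  1.04198792]), 'wrist_force': array([0.10296156, 1.11430392, 0.18484579]), 'torque': array([ 0.02397542, -0.0361159 ,  0.04313557]), 'width': 0.9975408315998903}
```

View pics/top0.png

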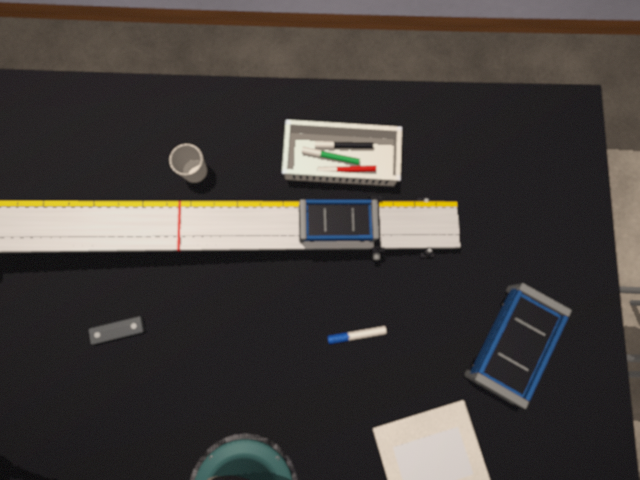

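View pics/side0.png

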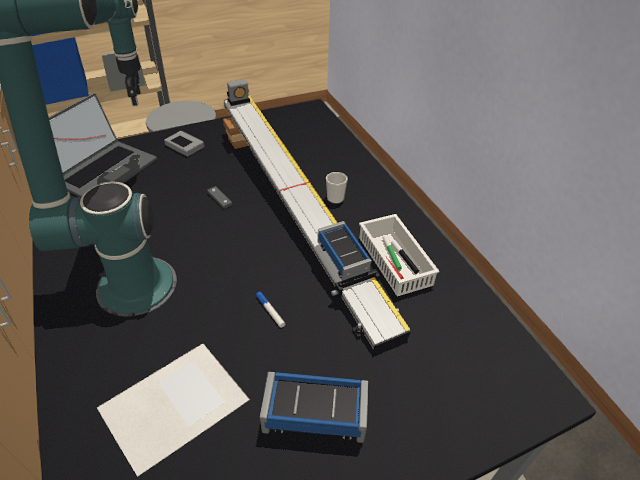

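Top view: the track runs along row ~225 and the tape is at column 180. There are two blue carts. One is on the track at (338,221), against the stop at column ~378. The other is on the bench at (520,345) and larger. The one on the track is the one meant, and I'll measure both to confirm.

Run:
```python
from h import *
z=np.load("top0.npz"); A=[z[k] for k in "dKDRo"]; p=z['p'].astype(int)
def P(uv): return pts(uv,*A)
# track fit: white land points
m=(p.min(2)>150); m[:200]=0; m[256:]=0; m[:,295:]=0
v,u=np.nonzero(cv2.erode(m.astype(np.uint8),np.ones((5,5)))); X=P(np.c_[u,v]); X=X[X[:,2]>0]
c,_,_,_=np.linalg.lstsq(np.c_[X[:,:2],np.ones(len(X))],X[:,2],rcond=None); print("plane",c,np.std(X[:,2]-np.c_[X[:,:2],np.ones(len(X))]@c))
r=(p[...,0]>130)&(p[...,1]<80)&(p[...,2]<80); r[:,:170]=0; r[:,190:]=0; r[:200]=0; r[255:]=0
v,u=np.nonzero(r); T=P(np.c_[u,v]); print("tape",np.median(T,0),T.min(0),T.max(0))
d=T[:,:2]-T[:,:2].mean(0); w=np.linalg.svd(d,full_matrices=False)[2][0]; print("tape dir",w)
# yellow edge direction
yl=(p[...,0]>150)&(p[...,1]>120)&(p[...,2]<80); yl[:190]=0; yl[215:]=0
v,u=np.nonzero(yl); Y=P(np.c_[u,v]); f=np.polyfit(Y[:,1],Y[:,0],1); print("yellow x=f(y)",f)
b=(p[...,2]>90)&(p[...,0]<60)
for n,(a0,a1,b0,b1) in {"cart":(195,255,295,385),"other":(280,410,465,575)}.items():
    q=np.zeros_like(b); q[a0:a1,b0:b1]=b[a0:a1,b0:b1]; v,u=np.nonzero(q); C=P(np.c_[u,v]); C=C[C[:,2]>.05]
    print(n,"blue box",cv2.minAreaRect((C[:,:2]*1000).astype(np.float32)),np.percentile(C[:,2],[5,50,95]))
# height profile through cart rows
for row in (222,):
    for col in list(range(294,308,1))+list(range(368,388,1)): print(row,col,P([(col,row)])[0].round(4),p[row,col])
I=z['p'][180:270,270:470,::-1]; cv2.imwrite("pics/crop.png",cv2.resize(I,None,fx=4,fy=4,interpolation=2))
```

```text
plane [-1.30980602 -0.01062502  0.81903066] 0.06309559534053988
tape [0.50511998 0.15159588 0.07555252] [0.50508941 0.14944151 0.07085382] [0.50571097 0.15500059 0.07561248]
tape dir [-0.11278783 -0.99361909]
yellow x=f(y) [-0.03266654  0.61107906]
cart blue box ((484.9174499511719, -196.56118774414062), (256.15966796875, 137.30284118652344), 1.4034724235534668) [0.10835343 0.12399988 0.131272  ]
other blue box ((375.2032470703125, -408.28448486328125), (510.2281799316406, 207.99887084960938), 71.97376251220703) [0.07424046 0.09011563 0.09508029]
222 294 [ 0.5727 -0.097   0.0715] [220 210 201]
222 295 [ 0.5739 -0.0991  0.0659] [219 210 200]
222 296 [ 0.5727 -0.1015  0.072 ] [218 209 200]
222 297 [ 0.5736 -0.1035  0.068 ] [214 204 195]
222 298 [ 0.5733 -0.1058  0.0695] [191 181 173]
222 299 [ 0.5686 -0.1086  0.0928] [145 137 129]
222 300 [ 0.5634 -0.1113  0.1187] [133 126 119]
222 301 [ 0.5609 -0.1136  0.131 ] [156 149 141]
222 302 [ 0.5605 -0.1158  0.1335] [163 157 148]
222 303 [ 0.561  -0.1178  0.1309] [159 152 143]
222 304 [ 0.5608 -0.1199  0.1323] [150 143 136]
222 305 [ 0.5611 -0
[... 375 characters left out ...]
656 -0.2653  0.1229] [138 132 127]
222 374 [ 0.5667 -0.2681  0.1178] [151 145 137]
222 375 [ 0.5662 -0.2699  0.1205] [152 145 138]
222 376 [ 0.5657 -0.2716  0.1233] [146 139 132]
222 377 [ 0.5664 -0.2741  0.1202] [127 122 114]
222 378 [ 0.5668 -0.2765  0.1183] [97 93 88]
222 379 [ 0.5756 -0.2846  0.0761] [112 105  99]
222 380 [ 0.5802 -0.29    0.054 ] [170 160 151]
222 381 [ 0.5809 -0.2928  0.0506] [204 194 185]
222 382 [ 0.5806 -0.2948  0.0524] [212 202 193]
222 383 [ 0.5807 -0.2971  0.052 ] [213 203 194]
222 384 [ 0.58   -0.2988  0.0558] [212 203 193]
222 385 [ 0.58  -0.301  0.056] [212 202 194]
222 386 [ 0.5803 -0.3035  0.0548] [212 203 194]
222 387 [ 0.58   -0.3055  0.0563] [213 204 194]
```

View pics/crop.png

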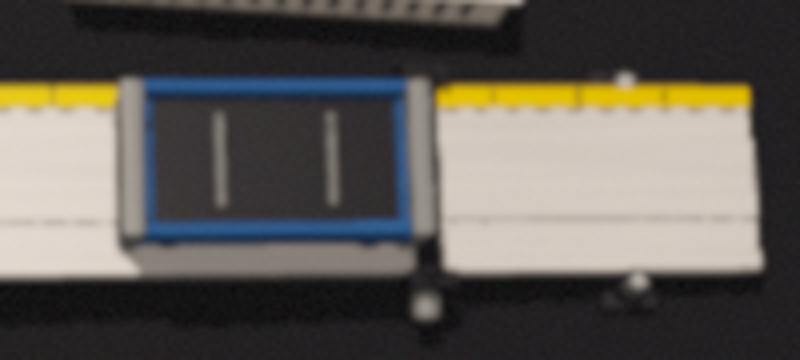

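The crop shows the track cart with grey end plates at crop columns 120-145 and 410-435. Its length is about 0.166 m (y from -0.111 to -0.277), so this is the cart meant; the bench cart is bigger. Next I'll fit the track frame robustly.

```bash
cat > t.py <<'E'
from h import *
z=np.load("top0.npz"); A=[z[k] for k in "dKDRo"]; d,K,D,R,o=A; p=z['p'].astype(int)
P=lambda uv: pts(uv,*A)
def ray(uv,a,b):  # onto plane z=a+b.y (b: 2-vector on x,y)
    n=cv2.undistortPoints(np.asarray(uv,float).reshape(-1,1,2),K,D)[:,0]; r=np.c_[n,np.ones(len(n))]@R.T
    s=(a+o[:2]@b-o[2])/(r[:,2]-r[:,:2]@b); return o+r*s[:,None]
E
python3 - <<'E'
from t import *
m=(p.min(2)>150); m[:205]=0; m[248:]=0; m[:,295:385]=0; m[:,455:]=0
v,u=np.nonzero(cv2.erode(m.astype(np.uint8),np.ones((3,3)))); X=P(np.c_[u,v]); k=X[:,2]>.02; X=X[k];print(len(X))
g=np.ones(len(X),bool)
for _ in range(6):
    c=np.linalg.lstsq(np.c_[X[g],np.ones(g.sum())][:,[0,1,3]],X[g,2],rcond=None)[0]; e=X[:,2]-X[:,:2]@c[:2]-c[2]; g=abs(e)<max(.004,2*np.std(e[g]))
print("plane",c,g.sum(),np.std(e[g]))
b,a=c[:2],c[2]
r=(p[...,0]-p[...,1]>50)&(p[...,0]-p[...,2]>50)
r[:,:170]=0; r[:,190:]=0; r[:205]=0; r[250:]=0
v,u=np.nonzero(r); T=ray(np.c_[u,v],a,b); print("tape px",u.mean(),v.min(),v.max(),"mean",T.mean(0)); print("tape y=f(x)",np.polyfit(T[:,0],T[:,1],1))
yl=(p[...,0]>150)&(p[...,1]>120)&(p[...,2]<80); yl[:190]=0; yl[215:]=0
v,u=np.nonzero(yl); Y=ray(np.c_[u,v],a,b); print("yellow",np.polyfit(Y[:,1],Y[:,0],1))
# near edge of the track: last bright row per column
E=[(cc,np.nonzero(p[205:262,cc].min(1)>120)[0].max()+205.5) for cc in list(range(20,170,5))+list(range(190,290,5))]
Q=ray(E,a,b); f=np.polyfit(Q[:,1],Q[:,0],1); print("near edge",f)
E=[(cc,np.nonzero((p[190:220,cc,0]>110))[0].min()+189.5) for cc in list(range(20,170,5))+list(range(190,280,5))]
Q=ray(E,a,b); f=np.polyfit(Q[:,1],Q[:,0],1); print("far edge",f)
# end plates at top (66mm above groove=63 above land): corners from crop
h=a+.063
print("plates", ray([(300,200),(300,241),(378.5,200),(378.5,239)],h,b))
st=read_state();print(Ro.from_rotvec(st['tcp_rot']).as_matrix().round(3))
E
```

```text
13765
plane [-0.00278988  0.08280871  0.07876357] 12264 0.0019596338083048993
tape px 178.546875 205 249 mean [0.5534215  0.15006377 0.08964618]
tape y=f(x) [0.03574203 0.13028336]
yellow [-0.04038924  0.61232636]
near edge [-0.04112995  0.50953304]
far edge [-0.04186297  0.61997372]
plates [[ 0.60813655 -0.11048014  0.13091822]
 [ 0.52073346 -0.11248047  0.13099642]
 [ 0.61516166 -0.27805983  0.11702156]
 [ 0.53044037 -0.27750968  0.11730348]]
[[-0.001 -0.975  0.222]
 [-0.002  0.222  0.975]
 [-1.     0.    -0.002]]
```

Track fit:
- **Centreline:** x ≈ 0.565 − 0.041·y, with the tape at y ≈ 0.150.
- **Push distance:** the nose needs about 0.257 m of travel uphill.

Plan: shut the fingers, turn the tool so its y axis points uphill, then go round to behind the tail.

Request:
{"name": "carry_out", "arguments": {
  "offset": [
    [0,0,0],
    [0,0,0],
    [0,0,0],
    [0,0,0],
    [0,0,0]
  ],
  "delta_rot": [
    [5,0,0],
    [5,0,0],
    [5,0,0],
    [5,0,0],
    [5,0,0]
  ],
  "fingers": -1,
  "newtons": 20
}}

```text
time: 0.52
tool_pos: [0.1497, 0.6577, 0.2305]
tcp_rot: [-0.708, 1.453, 0.707]
wrist_force: [0.2, 0.2, -1.0]
width: 0.299
```

Request:
{"name": "carry_out", "arguments": {
  "offset": [
    [0,0,0],
    [0,0,0],
    [0,0,0],
    [0,0,0],
    [0,0,0]
  ],
  "delta_rot": [
    [5,0,0],
    [5,0,0],
    [5,0,0],
    [5,0,0],
    [5,0,0]
  ]
}}

```text
time: 0.93
tool_pos: [0.1497, 0.6577, 0.2305]
tcp_rot: [-0.37, 1.54, 0.368]
wrist_force: [0.4, -0.1, -0.4]
width: 0.003
```

Request:
{"name": "carry_out", "arguments": {
  "offset": [
    [-0.5,0,0],
    [-0.5,0,0],
    [-0.5,0,0],
    [-0.5,0,0],
    [0,0,0]
  ],
  "delta_rot": [
    [5,0,0],
    [5,0,0],
    [5,0,0],
    [5,0,0],
    [5,0,0]
  ]
}}

```text
time: 1.35
tool_pos: [0.1499, 0.6584, 0.2519]
tcp_rot: [-0.026, 1.57, 0.027]
wrist_force: [0.1, 0.7, -0.7]
width: 0.001
```

Request:
{"name": "carry_out", "arguments": {
  "offset": [
    [0,-2,2],
    [0,-2.8,3],
    [0,-2.8,3],
    [0,-2.8,3],
    [0,-2.8,3]
  ],
  "delta_rot": [
    [0,0,0],
    [0,0,0],
    [0,0,0],
    [0,0,0],
    [0,0,0]
  ]
}}

```text
time: 1.77
tool_pos: [0.2954, 0.53, 0.2507]
tcp_rot: [-0.031, 1.571, 0.03]
wrist_force: [0.3, -0.1, 0.6]
width: 0.002
```

Request:
{"name": "carry_out", "arguments": {
  "offset": [
    [0,-2.8,3],
    [0,-2.8,3],
    [0,-2.8,3],
    [0,-2.8,3],
    [0,-2.8,3]
  ],
  "delta_rot": [
    [0,0,0],
    [0,0,0],
    [0,0,0],
    [0,0,0],
    [0,0,0]
  ]
}}

```text
time: 2.18
tool_pos: [0.4508, 0.3956, 0.2508]
tcp_rot: [-0.03, 1.571, 0.03]
wrist_force: [0.4, 0.7, -0.1]
width: 0.002
```

Request:
{"name": "carry_out", "arguments": {
  "offset": [
    [0,-3.6,0.4],
    [0,-3.6,0.4],
    [0,-3.6,0.4],
    [0,-3.6,0.4],
    [0,-3.6,0.4]
  ],
  "delta_rot": [
    [0,0,0],
    [0,0,0],
    [0,0,0],
    [0,0,0],
    [0,0,0]
  ]
}}

```text
time: 2.6
tool_pos: [0.4764, 0.2164, 0.2507]
tcp_rot: [-0.03, 1.571, 0.03]
wrist_force: [0.1, 0.1, -0.4]
width: -0.001
```

Request:
{"name": "carry_out", "arguments": {
  "offset": [
    [0,-3.6,0.4],
    [0,-3.6,0.4],
    [0,-3.6,0.4],
    [0,-3.6,0.4],
    [0,-3.6,0.4]
  ],
  "delta_rot": [
    [0,0,0],
    [0,0,0],
    [0,0,0],
    [0,0,0],
    [0,0,0]
  ]
}}

```text
time: 3.02
tool_pos: [0.5031, 0.0374, 0.2509]
tcp_rot: [-0.03, 1.571, 0.03]
wrist_force: [1.1, 0.1, 0.9]
width: -0.002
```

Request:
{"name": "carry_out", "arguments": {
  "offset": [
    [0,-3.6,0.4],
    [0,-3.6,0.4],
    [0,-3.6,0.4],
    [0,-3.6,0.4],
    [0,-3.6,0.4]
  ],
  "delta_rot": [
    [0,0,0],
    [0,0,0],
    [0,0,0],
    [0,0,0],
    [0,0,0]
  ]
}}

```text
time: 3.43
tool_pos: [0.53, -0.1417, 0.2509]
tcp_rot: [-0.029, 1.571, 0.03]
wrist_force: [-0.0, 0.3, 0.7]
width: 0.001
```

Request:
{"name": "carry_out", "arguments": {
  "offset": [
    [0,-4,0.6],
    [0,-4,0.6],
    [0,-4,0.6],
    [0,-4,0.6],
    [0,-4,0.6]
  ],
  "delta_rot": [
    [0,0,0],
    [0,0,0],
    [0,0,0],
    [0,0,0],
    [0,0,0]
  ]
}}

```text
time: 3.85
tool_pos: [0.5676, -0.3406, 0.2506]
tcp_rot: [-0.029, 1.571, 0.03]
wrist_force: [0.6, -0.4, 0.8]
width: 0.0
```

Request:
{"name": "carry_out", "arguments": {
  "offset": [
    [3,0,0],
    [3,0,0],
    [3,0,0],
    [2,0,0],
    [1,0,0]
  ],
  "delta_rot": [
    [0,0,2],
    [0,0,2],
    [0,0,2],
    [0,0,2],
    [0,0,2]
  ]
}}

```text
time: 4.27
tool_pos: [0.5652, -0.3304, 0.1266]
tcp_rot: [0.113, 1.575, 0.171]
wrist_force: [-0.8, -1.0, -0.1]
width: -0.001
```

```bash
cat > look.py <<'E'
from t import *
import sys
p,d,K,D,R,o=cam("top"); import t; t.K,t.D,t.R,t.o=K,D,R,o
cv2.imwrite(f"pics/{sys.argv[1]}.png",cv2.resize(p[185:265,150:450,::-1],None,fx=2.6,fy=2.6,interpolation=2))
s=read_state(); M=Ro.from_rotvec(s['tcp_rot']).as_matrix(); print(s['time'],s['tool_pos'].round(4)); print(M.round(3)); 
a,b=.07876,np.array([-.0028,.0828])
w,zl=s['tool_pos'],a+b@s['tool_pos'][:2]; print("tip above land",w[2]-zl,"centre offset x",w[0]-.565+.041*w[1])
# blue tray extent along the rim row
q=p.astype(int); bl=(q[...,2]-q[...,0]>35)&(q[...,2]>70); bl[:190]=0; bl[255:]=0
c=np.nonzero(bl.sum(0)>=3)[0]; print("blue cols",c.min(),c.max())
g=[np.interp(0,[0,1],[0,0])]
row=207; print("y at rim of blue cols", ray([(c.min(),220),(c.max()+1,220)],a+.063,b)[:,1])
E
python3 look.py a1
```

```text
4.3167 [ 0.5646 -0.3309  0.1252]
[[-0.014 -0.035  0.999]
 [ 0.181  0.983  0.037]
 [-0.983  0.182 -0.007]]
tip above land 0.07543425954572294 centre offset x -0.013977183796537167
blue cols 306 372
y at rim of blue cols [-0.12397454 -0.26594809]
```

View pics/a1.png

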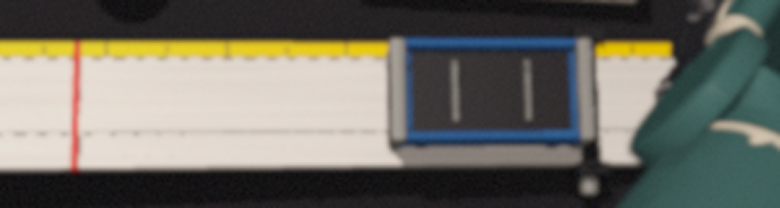

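The tape is at crop column 76 and the nose plate at column 390. The arm hides only the area behind the tail. Next: centre, lower to 37 mm above the land, and approach.

Request:
{"name": "carry_out", "arguments": {
  "offset": [
    [0.7,-0.1,0.4],
    [0.8,-0.2,0.4],
    [0.8,-0.2,0.4],
    [0.8,-0.2,0],
    [0.6,0,0]
  ],
  "delta_rot": [
    [0,0,0],
    [0,0,0],
    [0,0,0],
    [0,0,0],
    [0,0,0]
  ]
}}

```text
time: 4.73
tool_pos: [0.5803, -0.3319, 0.0936]
tcp_rot: [0.106, 1.569, 0.167]
wrist_force: [-0.5, -0.7, 0.2]
width: -0.002
```

Request:
{"name": "carry_out", "arguments": {
  "offset": [
    [0.1,1,0],
    [0.1,1,0],
    [0.1,0.8,0],
    [0,0.3,0],
    [0,0,0]
  ],
  "delta_rot": [
    [0,0,0],
    [0,0,0],
    [0,0,0],
    [0,0,0],
    [0,0,0]
  ]
}}

```text
time: 5.15
tool_pos: [0.5789, -0.2998, 0.0973]
tcp_rot: [0.106, 1.569, 0.168]
wrist_force: [0.0, 0.5, -0.1]
width: -0.001
```

```bash
python3 look.py a2
python3 - <<'E'
from h import *
p,*_=cam("side"); cv2.imwrite("pics/s2.png",cv2.resize(p[180:360,260:480,::-1],None,fx=3.3,fy=3.3,interpolation=2))
E
```

```text
5.2 [ 0.5789 -0.3005  0.0972]
[[-0.006 -0.039  0.999]
 [ 0.173  0.984  0.039]
 [-0.985  0.173  0.001]]
tip above land 0.044968426436059736 centre offset x 0.0015964596929770192
blue cols 306 372
y at rim of blue cols [-0.12397454 -0.26594809]
```

View pics/s2.png

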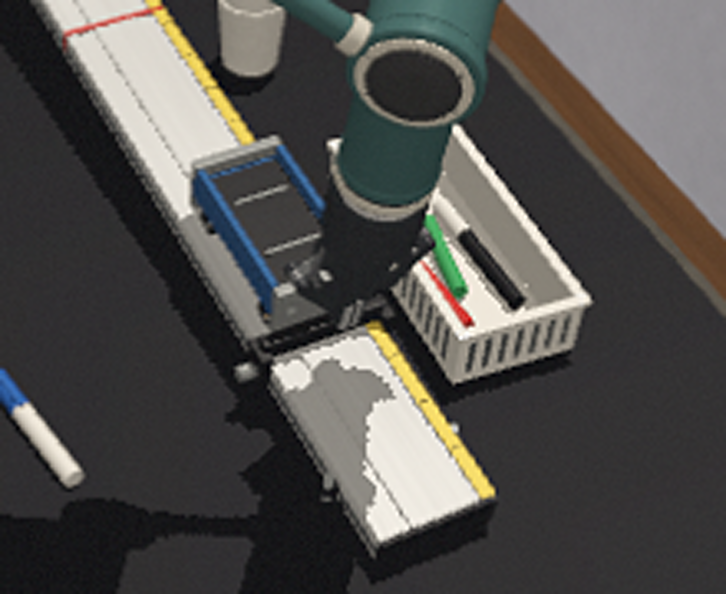

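The side crop shows the gripper just behind the tail (crop ~(345,310)), clear of the basket. Next: lower 8 mm, make contact gently, and push.

Request:
{"name": "carry_out", "arguments": {
  "offset": [
    [0.4,0,0],
    [0.4,0,0],
    [0,0.4,0],
    [0,0.4,0],
    [0.1,0.3,0]
  ],
  "delta_rot": [
    [0,0,0],
    [0,0,0],
    [0,0,0],
    [0,0,0],
    [0,0,0]
  ]
}}

```text
time: 5.67
tool_pos: [0.578, -0.2883, 0.0893]
tcp_rot: [0.108, 1.57, 0.167]
wrist_force: [-0.8, -0.7, 0.2]
width: 0.001
```

Request:
{"name": "carry_out", "arguments": {
  "offset": [
    [0,0.2,0],
    [0.03,0.3,0],
    [0.03,0.3,0],
    [0.04,0.4,0],
    [0.05,0.5,0]
  ],
  "delta_rot": [
    [0,0,0],
    [0,0,0],
    [0,0,0],
    [0,0,0],
    [0,0,0]
  ]
}}

```text
time: 6.08
tool_pos: [0.5775, -0.2717, 0.0911]
tcp_rot: [0.107, 1.569, 0.166]
wrist_force: [-0.4, -0.5, 0.2]
width: -0.002
```

Request:
{"name": "carry_out", "arguments": {
  "offset": [
    [0.05,0.5,0],
    [0.05,0.5,0],
    [0.05,0.5,0],
    [0.04,0.4,0],
    [0.03,0.3,0]
  ],
  "delta_rot": [
    [0,0,0],
    [0,0,0],
    [0,0,0],
    [0,0,0],
    [0,0,0]
  ]
}}

```text
time: 6.5
tool_pos: [0.5766, -0.2489, 0.0926]
tcp_rot: [0.107, 1.57, 0.167]
wrist_force: [0.5, -0.4, -0.3]
width: -0.002
```

```bash
python3 look.py a3
python3 - <<'E'
from h import *
p,*_=cam("side"); cv2.imwrite("pics/s3.png",cv2.resize(p[160:340,240:460,::-1],None,fx=3.3,fy=3.3,interpolation=2))
E
```

```text
6.55 [ 0.5766 -0.2485  0.0926]
[[-0.007 -0.038  0.999]
 [ 0.174  0.984  0.039]
 [-0.985  0.174 -0.   ]]
tip above land 0.036056648382799816 centre offset x 0.0013858820606101226
blue cols 290 356
y at rim of blue cols [-0.09068166 -0.23167523]
```

View pics/s3.png

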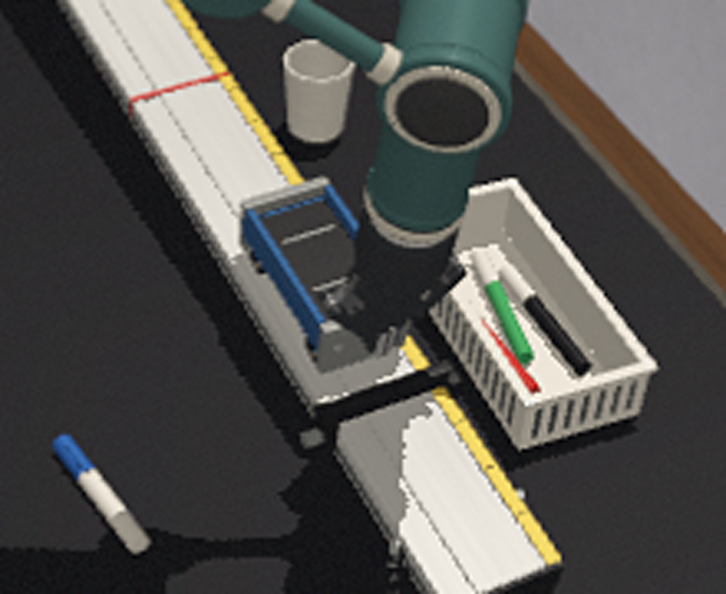

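The cart has moved about 34 mm and is being pushed squarely; the tail is at the fingertips and the end stop is left behind. About 223 mm remains.

Request:
{"name": "carry_out", "arguments": {
  "offset": [
    [0.03,0.3,0],
    [0.05,0.5,0],
    [0.06,0.6,0],
    [0.06,0.6,0],
    [0.06,0.6,0]
  ],
  "delta_rot": [
    [0,0,0],
    [0,0,0],
    [0,0,0],
    [0,0,0],
    [0,0,0]
  ]
}}

```text
time: 7.02
tool_pos: [0.5756, -0.223, 0.0945]
tcp_rot: [0.107, 1.57, 0.167]
wrist_force: [-0.7, -0.6, 0.5]
width: 0.002
```

Request:
{"name": "carry_out", "arguments": {
  "offset": [
    [0.06,0.6,0],
    [0.06,0.6,0],
    [0.06,0.6,0],
    [0.06,0.6,0],
    [0.06,0.6,0]
  ],
  "delta_rot": [
    [0,0,0],
    [0,0,0],
    [0,0,0],
    [0,0,0],
    [0,0,0]
  ]
}}

```text
time: 7.43
tool_pos: [0.5744, -0.1929, 0.0968]
tcp_rot: [0.107, 1.57, 0.167]
wrist_force: [-0.8, -0.9, 1.7]
width: -0.001
```

Request:
{"name": "carry_out", "arguments": {
  "offset": [
    [0.06,0.6,0],
    [0.06,0.6,0],
    [0.06,0.6,0],
    [0.06,0.6,0],
    [0.06,0.6,0]
  ],
  "delta_rot": [
    [0,0,0],
    [0,0,0],
    [0,0,0],
    [0,0,0],
    [0,0,0]
  ]
}}

```text
time: 7.85
tool_pos: [0.5733, -0.1629, 0.099]
tcp_rot: [0.107, 1.57, 0.167]
wrist_force: [-0.9, -0.4, -0.1]
width: 0.001
```

Request:
{"name": "carry_out", "arguments": {
  "offset": [
    [0.06,0.6,0],
    [0.06,0.6,0],
    [0.06,0.6,0],
    [0.06,0.6,0],
    [0.06,0.6,0]
  ],
  "delta_rot": [
    [0,0,0],
    [0,0,0],
    [0,0,0],
    [0,0,0],
    [0,0,0]
  ]
}}

```text
time: 8.27
tool_pos: [0.5722, -0.1329, 0.1013]
tcp_rot: [0.107, 1.57, 0.167]
wrist_force: [0.0, -0.7, -0.2]
width: 0.003
```

Request:
{"name": "carry_out", "arguments": {
  "offset": [
    [0.06,0.6,0],
    [0.06,0.6,0],
    [0.06,0.6,0],
    [0.06,0.6,0],
    [0.06,0.6,0]
  ],
  "delta_rot": [
    [0,0,0],
    [0,0,0],
    [0,0,0],
    [0,0,0],
    [0,0,0]
  ]
}}

```text
time: 8.68
tool_pos: [0.571, -0.1028, 0.1035]
tcp_rot: [0.107, 1.57, 0.167]
wrist_force: [0.4, -0.3, 1.3]
width: 0.002
```

Request:
{"name": "carry_out", "arguments": {
  "offset": [
    [0.06,0.6,0],
    [0.06,0.6,0],
    [0.05,0.5,0],
    [0.04,0.4,0],
    [0.03,0.3,0]
  ],
  "delta_rot": [
    [0,0,0],
    [0,0,0],
    [0,0,0],
    [0,0,0],
    [0,0,0]
  ]
}}

```text
time: 9.1
tool_pos: [0.5701, -0.0788, 0.1053]
tcp_rot: [0.107, 1.57, 0.167]
wrist_force: [-1.2, -0.9, 0.6]
width: 0.003
```

Request:
{"name": "carry_out", "arguments": {
  "offset": [
    [0.02,0.2,0],
    [0.02,0.2,0],
    [0.01,0.1,0],
    [0,0,0],
    [0,0,0]
  ],
  "delta_rot": [
    [0,0,0],
    [0,0,0],
    [0,0,0],
    [0,0,0],
    [0,0,0]
  ]
}}

```text
time: 9.52
tool_pos: [0.5699, -0.0744, 0.1056]
tcp_rot: [0.107, 1.57, 0.167]
wrist_force: [0.2, -0.0, 0.0]
width: 0.003
```

```bash
python3 look.py a4
```

```text
9.5667 [ 0.5699 -0.0744  0.1056]
[[-0.007 -0.037  0.999]
 [ 0.174  0.984  0.038]
 [-0.985  0.174 -0.   ]]
tip above land 0.0346097626416961 centre offset x 0.0018515212934250508
blue cols 204 274
y at rim of blue cols [ 0.08406205 -0.05968903]
```

View pics/a4.png

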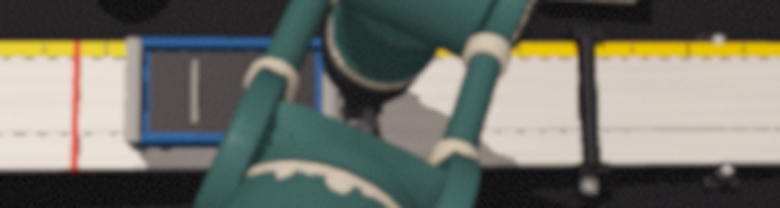

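Nose plate edge at crop column 127, tape at column 76. The camera estimate and the finger travel both give about 48 mm left. Pushing 44 mm, then fine check.

Request:
{"name": "carry_out", "arguments": {
  "offset": [
    [0.02,0.2,0],
    [0.03,0.3,0],
    [0.05,0.5,0],
    [0.05,0.5,0],
    [0.05,0.5,0]
  ],
  "delta_rot": [
    [0,0,0],
    [0,0,0],
    [0,0,0],
    [0,0,0],
    [0,0,0]
  ]
}}

```text
time: 9.98
tool_pos: [0.5692, -0.0538, 0.1073]
tcp_rot: [0.107, 1.57, 0.167]
wrist_force: [0.5, 0.1, 0.5]
width: 0.002
```

Request:
{"name": "carry_out", "arguments": {
  "offset": [
    [0.05,0.5,0],
    [0.05,0.5,0],
    [0.05,0.5,0],
    [0.04,0.4,0],
    [0.03,0.3,0]
  ],
  "delta_rot": [
    [0,0,0],
    [0,0,0],
    [0,0,0],
    [0,0,0],
    [0,0,0]
  ]
}}

```text
time: 10.4
tool_pos: [0.5683, -0.0316, 0.1089]
tcp_rot: [0.107, 1.57, 0.167]
wrist_force: [0.2, -0.6, 0.4]
width: -0.003
```

Request:
{"name": "carry_out", "arguments": {
  "offset": [
    [0.01,0.1,0],
    [0.01,0.1,0],
    [0,0,0],
    [0,0,0],
    [0,0,0]
  ],
  "delta_rot": [
    [0,0,0],
    [0,0,0],
    [0,0,0],
    [0,0,0],
    [0,0,0]
  ]
}}

```text
time: 10.82
tool_pos: [0.5683, -0.0304, 0.1089]
tcp_rot: [0.108, 1.57, 0.167]
wrist_force: [0.5, -0.5, -0.5]
width: -0.001
```

```bash
cat > fine.py <<'E'
from t import *
import t
p,d,K,D,R,o=cam("top"); t.K,t.D,t.R,t.o=K,D,R,o
a,b=.07876,np.array([-.0028,.0828])
g=p.astype(float).mean(2)
for row in (208,214,220,226,232):
    l=g[row-1:row+2,165:200].mean(0); gr=np.diff(l); k=np.argsort(gr)[:3]+165
    red=p[row,165:200].astype(int); rr=np.nonzero((red[:,0]-red[:,1]>40)&(red[:,0]-red[:,2]>40))[0]+165
    print(row,"dark steps at",k,"red",rr,l[::1].round().astype(int) if row==220 else "")
for n,uv in {"tape":(178.5,249)}.items(): print(n,ray([uv],a,b)[0])
for c in range(172,190,2): print(c,"top-edge y->land y",(ray([(c,220)],a+.063,b)[0,1]+.063*.0828).round(4))
cv2.imwrite("pics/a5.png",cv2.resize(p[190:265,150:250,::-1],None,fx=7,fy=7,interpolation=2))
E
python3 fine.py
python3 - <<'E'
from h import *
p,*_=cam("side"); cv2.imwrite("pics/s5.png",cv2.resize(p[150:250,250:370,::-1],None,fx=6,fy=6,interpolation=2))
E
```

```text
208 dark steps at [181 182 180] red [] 
214 dark steps at [181 180 175] red [] 
220 dark steps at [181 180 175] red [] [223 223 223 223 223 223 224 224 223 217 200 182 174 170 166 155 125  86
  71  85  92  87  84  83  83  83  83  83  84  83  82  83  82  82  82]
226 dark steps at [180 181 175] red [] 
232 dark steps at [181 180 175] red [] 
tape [0.50529789 0.14695175 0.08951277]
172 top-edge y->land y 0.1524
174 top-edge y->land y 0.1485
176 top-edge y->land y 0.1446
178 top-edge y->land y 0.1407
180 top-edge y->land y 0.1367
182 top-edge y->land y 0.1328
184 top-edge y->land y 0.1289
186 top-edge y->land y 0.1249
188 top-edge y->land y 0.121
```

View pics/a5.png

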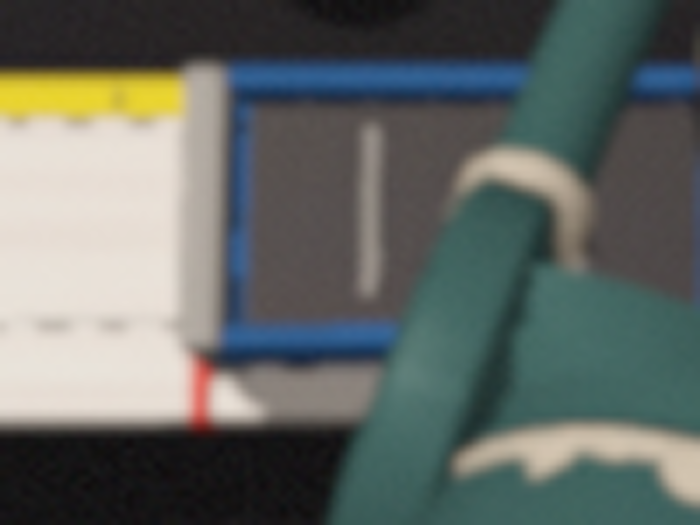

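View pics/s5.png

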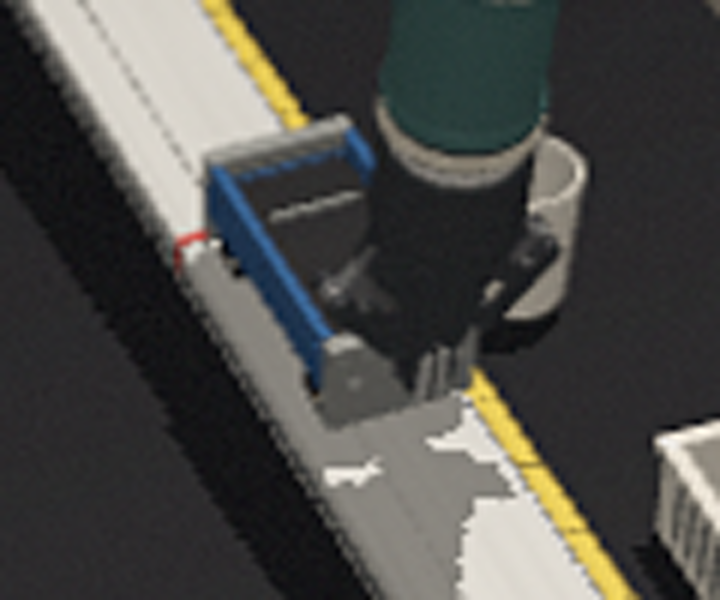

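Top crop: plate edge at ~183, visible tape centre at ~202 (the height parallax is handled by the ray casting). About 4-5 mm remains. The side view gives a second estimate.

Run:
```python
from t import *
import t
z=np.load("side0.npz"); t.K,t.D,t.R,t.o=[z[k] for k in "KDRo"]; p=z['p'].astype(int)
a,b=.07876,np.array([-.0028,.0828])
r=(p[...,0]-p[...,1]>50)&(p[...,0]-p[...,2]>50); r[:175]=0; r[200:]=0; r[:,270:]&=True; r[:,:270]=0; r[:,320:]=0
v,u=np.nonzero(r); T=ray(np.c_[u,v],a,b); T=T[T[:,2]>.085]; f=np.polyfit(T[:,0],T[:,1],1); print("side tape",u.min(),u.max(),T.mean(0),np.polyval(f,.559))
n=[(250+205/6-.4,150+152/6-.4),(250+350/6-.4,150+115/6-.4)]
N=ray(n,a+.063,b); print("nose top",N,"land y",N[:,1]+.0052)
```

```text
side tape 279 309 [0.55149415 0.15228179 0.08982475] 0.15280601184545556
nose top [[0.51830586 0.14036359 0.15193085]
 [0.60193278 0.14305082 0.1519192 ]] land y [0.14556359 0.14825082]
```

Side says about 5.9 mm and top about 4 mm, so I'll push 4.8 mm.

Request:
{"name": "carry_out", "arguments": {
  "offset": [
    [0.01,0.1,0],
    [0.02,0.18,0],
    [0.01,0.12,0],
    [0.01,0.08,0],
    [0,0,0]
  ],
  "delta_rot": [
    [0,0,0],
    [0,0,0],
    [0,0,0],
    [0,0,0],
    [0,0,0]
  ]
}}

```text
time: 11.33
tool_pos: [0.5681, -0.0252, 0.1094]
tcp_rot: [0.107, 1.57, 0.167]
wrist_force: [-0.1, 0.0, 0.2]
width: 0.003
```

Request:
{"name": "carry_out", "arguments": {
  "offset": [
    [0,0,0],
    [0,0,0],
    [0,0,0],
    [0,0,0],
    [0,0,0]
  ],
  "delta_rot": [
    [0,0,0],
    [0,0,0],
    [0,0,0],
    [0,0,0],
    [0,0,0]
  ]
}}

```text
time: 11.75
tool_pos: [0.5681, -0.0255, 0.1093]
tcp_rot: [0.107, 1.57, 0.167]
wrist_force: [-0.2, -0.8, -0.4]
width: 0.0
```

```bash
sed -i 's/a5.png/a6.png/' fine.py; python3 fine.py | sed -n 3,5p
python3 - <<'E'
from h import *
s=read_state(); print(s['tool_pos'],s['joint_vel'].round(3))
I=cv2.imread("pics/a6.png"); 
p,*_=cam("side"); J=cv2.resize(p[150:225,265:325,::-1],None,fx=7,fy=7,interpolation=2); I=I[:525,:380]
cv2.imwrite("pics/f6.png",np.hstack([I,J]))
E
```

```text
220 dark steps at [178 179 177] red [] [223 223 223 223 223 223 223 217 197 177 171 169 161 140 105  75  67  80
  87  86  84  84  83  82  83  83  83  84  83  83  83  82  83  99 127]
226 dark steps at [178 177 179] red [] 
[ 0.56807305 -0.02551417  0.1093065 ] [-0.001  0.     0.    -0.002  0.002 -0.   ]
```

View pics/f6.png

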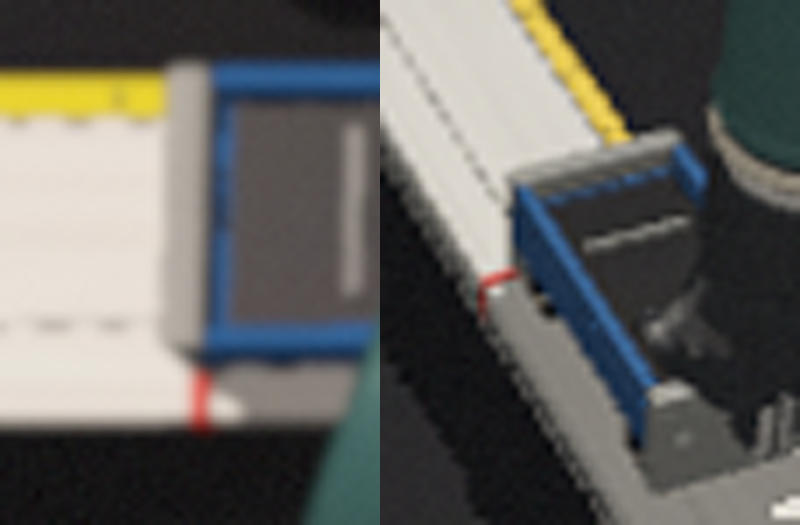

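The nose edge now casts to y = 0.1505 against the tape at 0.1503. The cart is at rest against the fingertips and the arm is still, so I'm handing in.

```bash
python3 -c "
from workcell import *
print(finish_job())"
```

```text
the job is handed in; nothing more can be done
None
```

I pushed the blue cart about 257 mm up the track with the shut fingertips on its tail. The job is handed in, with the fingertips still holding the cart at the red line. I did not grip or lift it.

- **Position:** the last top-camera check put the cart's uphill end at y = 0.1505 m, against 0.1503 m for the middle of the tape. An earlier side-camera estimate disagreed by about 2 mm and would put the cart about 1 mm short. That is within the 2 mm calibration error, and I did not repeat the side measurement at the end.
- **Holding:** after about half a second with the arm still, the joint speeds were practically zero and the wrist force stayed within about 1 N, which is noise level. I could not confirm contact from the force reading, because the cart's own push is only about 0.4 N. I relied on the images and the finger travel for that.
- **Other objects:** I did not touch the cup, basket, bar mass or marker. The arm passed over the basket without contact, but I took no final full picture of all four.
- **Time:** about 12 s of the 54 s allowed.

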